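# Empty the drip tray: strainer onto its peg, tumbler into the tub

### The arm

A 6-joint arm with a two-finger parallel gripper is mounted at the origin on the work surface. World frame = base frame: x ahead of the robot, y to its left, z up, the work surface at z = 0. Lengths are in m, angles in degrees, forces in N, time in s.
With the tool pointing down it reaches from about 0.3 to 0.75 m from the base axis. Payload 8.5 kg.
Tool frame: the origin (TCP) lies on the centre line of the jaws, within the pads' length; the fingertips stand 19 mm ahead of it and the grasp point (between the pads) is the TCP (env.tcp_to_tips is the z of the fingertips in the tool frame, in m); z points along the fingers, y is the line along which they close (so a half turn about z gives the same grasp; the last joint's range is limited). The gripper opens to 85 mm and grips with 20 to 120 N. Pads are 22 mm wide; open, the fingers measure 114 mm over their backs; the gripper's body (76 mm by 85 mm) begins 54 mm behind the grasp point. The pads swing forward as they close: fully open they stand 13 mm farther back than shut.
Start: joints at [-77.71, 21.807, 74.336, -0, 83.858, -12.336], TCP at [0.229, -0.5, 0.25] pointing down, gripper open.
Joint ranges: [-178.18, 178.18], [-50.72, 133.34], [12.68, 142.11], [-81.47, 261.47], [9.98, 163.14], [-165.26, 165.26]. Speed limits (degrees/s): [136.94, 136.94, 180, 180, 180, 180].

### API

Orientations are given as a 3x3 rotation matrix whose columns are the frame's x, y, z axes.
In Python, from rig import env gives the robot as it stands.
- The arm moves only by the tool servo_tool, never from a script. Its argument "steps" is a list of rows, each an object of numbers: "tx", "ty", "tz": the shift along the world's x, y, z in cm; "yaw": the turn about the world's z in degrees; "claw": the finger opening in cm, from 0 to 8.54. In form: [{"tx": .., "ty": .., "tz": .., "yaw": .., "claw": ..}, ...]. A call has 1 to 20 rows; each row shifts and turns the commanded pose from where the row before left it; what a row does not reach is not made up. A row lasts 1/10 s, in which the tool goes at most 50 mm and 8.59 degrees, less where a joint would pass 70% of its speed; a pose out of reach is approached as far as the arm can. A call with a gripper value outside its range is refused whole. The fingers move at their own pace and stop on an object; "newtons" is the grip in N (left out, the last holds). Time passes only in rows, so rows that do not move let the fingers close. It gives the time, the measured TCP pose, the force, the opening and the grip force at its end, in the units of the state.
- env.observe(): the state, without advancing time (a new reading comes with each control period).
- env.get_image(name): name is "side" or "top" or "wrist"; returns (picture, depth): 400x640x3 uint8, red, green, blue; 400x640 float32, m along the optical axis (not along the pixel's ray), 0 where there is no reading.
- env.camera_model(name): a dict with "fovy" (degrees; the focal length in pixels is half the picture's height over the tangent of half this angle, whatever the lens; pixels are square), "cx", "cy" (the principal point, pixels), "dist_coeffs" ([k1, k2, p1, p2, k3] as OpenCV has them; the pictures are not rectified), "T" (4x4, takes a point from camera to world coordinates). Camera axes: x right, y down, z forward; pixel columns grow to the right and rows downward; lengths in m; the calibration is good to about 2 mm. A picture is of the moment at which its call begins: read the wrist's pose just before it. camera_model takes no time and is no camera call; for the wrist camera it gives the pose at the moment of the call.
- env.close_job(): hands the job in; it is judged then, once.
The state is a dict: "time_s": time; "q": joint angles; "qvel": joint speeds; "joint_efforts": joint torques, N m; "position": TCP position; "tool_rot": TCP orientation; "ft_force": force on the tool from outside, world axes, zero at the start; "wrist_torque": the same for the moment, N m; "grip_width": finger opening in m; "gripper_force": force on a finger pad.
Only numpy, scipy, OpenCV 4.12 (cv2) and the standard library are available. Lean on these libraries where they do the work, as an engineer would, in place of code of your own. Each camera call takes 0.05 s, during which the arm holds its last target. There are 200 camera calls.

### The job

Empty the green drip tray: hang the steel tea strainer by the eye of its handle on the red peg clipped to the front of the dish rack, so that it hangs freely with its cup down, and stand the steel tumbler mouth-down on the floor of the orange tub beside the jar. Do not push or tip the jar or the flowered bowl.

Things in the scene. Friction and masses are not known exactly. Their poses are not given: they have to be found in the camera images.
- strainer: Steel tea strainer, 181 mm long, 110 g, standing on its cup in the tray. Origin: centre of the cup's underside; z up out of the cup's mouth, x along the handle to the eye. Cup 72 mm across at the rim, 52 at the foot, 35 tall. Handle: strip 14 mm wide (y), z 30 to 35 mm, x 33 to 107 mm. Eye: flat ring, 40 mm outside, 26 mm hole along z, centre at x = 125 mm.
- strainer_eye (a point): Centre of the strainer's eye (the 26 mm hole in the handle's end), 5 mm thick ring, hole axis along the strainer's z.
- strainer_grip (a point): Middle of the free part of the strainer's handle, at x = 66 mm, 59 mm from the eye's centre; handle 14 mm wide here, 32.5 mm above the tray floor.
- tumbler: Steel tumbler standing mouth-down in the tray. Origin: centre of its underside (the mouth), z up. 85 mm tall, 60 mm diameter at the mouth (below), 54 mm at the top; closed on top. About 90 g.
- tray: Green plastic drip tray fixed on the shelf, 200 x 340 mm (x, y), floor 5 mm thick, rim 14 mm high. Origin: centre of its underside. The strainer and the tumbler start on its floor.
- rack: White plastic two-tier dish rack, fixed: 180 mm deep (x), 360 wide (y), 246 tall. Origin: centre of its underside; front faces its -x. Tiers at 45 and 235 mm height, four steel plates on edge in the lower. A blue clip with a stub arm (26 mm wide) sticks out of the front upper bar and carries the red peg.
- peg: Red round peg on the clip arm, 9 mm diameter, 60 long, with a 12 mm ball end and a 24 mm collar (4 thick) at its root. Origin: its root, 233 mm above the shelf, 41 mm in front of the rack. The peg points along its own -x, away from the rack and 30 degrees upward from level; its y is level. Space under and around it is free.
- peg_tip (a point): Outer end of the red peg, 66 mm from its root along the peg's -x, about 266 mm above the shelf.
- tub: Orange open plastic tub, fixed, 240 x 170 mm (x, y), 65 mm tall, walls and floor 4 mm or so (inside about 232 x 162 mm). Origin: centre of its underside. It stands to the left or to the right of the tray. A jar stands in its half on +x (70 mm from the middle); the half on -x is empty.
- jar: Amber glass jar with yellow cap, 54 mm diameter, 85 mm tall, loose in the tub. Origin: centre of its underside. To be left alone.
- bowl: White ceramic bowl with blue flowers, 120 mm diameter, 52 mm tall, loose on the shelf on the side of the tray where the tub is not. Origin: centre of its underside. To be left alone.
Mind the look-alikes: they are no part of the job. Leave any pink or purple look-alike of the tumbler alone.

How it is judged:
By the outcome, as a careful person would: the job done as asked, in the order asked, and still so for the second after the job is handed in, with the robot touching nothing.
It also fails if it takes over 59 s, if anything falls off the work surface, if the arm or the gripper's body presses on something with over 40 N, if the wrist force passes 120 N, or if a joint passes its speed limit or range.

## Working session

There is one attempt and no reset: what is moved stays moved. The work goes in short steps, Python scripts to look and compute and a tool call to move; the robot and the scene stay as the last step left them, time stands still between calls to the robot, and variables do not carry over. Pictures are saved under pics/ and viewed, at most 10 in all, crops included, and the job is handed in when it is done.

Besides the shell and the picture viewer there is one more tool, called after "Emit:" as name(argument=value, ...), one argument or row to a line, values as JSON. servo_tool: Moves the arm, as the interface text tells. Its arguments: {"type":"object","properties":{"steps":{"type":"array"},"newtons":{"type":"number"}},"required":["steps"]}

```bash
mkdir -p pics
cat > h.py <<'E'
import numpy as np, cv2
from rig import env
def K(m):
    f=200/np.tan(np.radians(m['fovy']/2)); return np.array([[f,0,m['cx']],[0,f,m['cy']],[0,0,1]])
def rays(m,uv):
    p=cv2.undistortPoints(np.array(uv,float).reshape(-1,1,2),K(m),np.array(m['dist_coeffs'],float))[:,0]
    d=np.c_[p,np.ones(len(p))]; T=np.array(m['T']); return T[:3,3],d@T[:3,:3].T
def onz(m,uv,z):
    o,d=rays(m,uv); return o+d*((z-o[2])/d[:,2])[:,None]
def cloud(m,dep):
    v,u=np.mgrid[:400,:640]; o,d=rays(m,np.c_[u.ravel(),v.ravel()])
    P=o+d*dep.ravel()[:,None]; P[dep.ravel()==0]=np.nan; return P.reshape(400,640,3)
def get(n):
    m=env.camera_model(n); im,d=env.get_image(n); return m,im,d
def save(n,im): cv2.imwrite('pics/'+n,im[...,::-1])
E
python3 - <<'E'
from h import *
s=env.observe();print(s['time_s'],s['position'],s['tool_rot'],s['grip_width'],env.tcp_to_tips)
for n in('top','side'):
    m,im,d=get(n);save(n+'0.png',im);np.savez('/tmp/'+n,im=im,d=d);print(n,np.round(m['T'],3).tolist(),m['fovy'])
E
```

```text
0.0 [ 0.22911547 -0.49972069  0.24970022] [[ 9.09066338e-01  4.16651301e-01 -2.93835575e-04]
 [ 4.16651273e-01 -9.09065261e-01  1.43796933e-03]
 [ 3.32016080e-04 -1.42963648e-03 -9.99998923e-01]] 0.08557209882037264 0.019
top [[0.01, -0.994, 0.108, 0.44], [-1.0, -0.011, -0.011, 0.023], [0.012, -0.108, -0.994, 1.202], [0.0, 0.0, 0.0, 1.0]] 52.57478493589376
side [[0.943, -0.24, 0.23, 0.214], [-0.332, -0.719, 0.611, -0.876], [0.019, -0.653, -0.757, 1.25], [0.0, 0.0, 0.0, 1.0]] 43.95509050395568
```

View pics/top0.png

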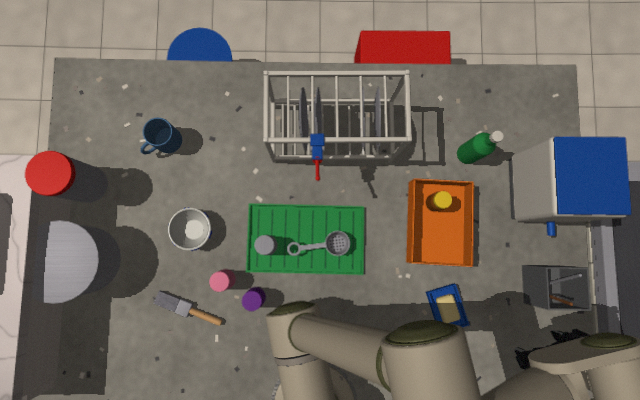

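View pics/side0.png

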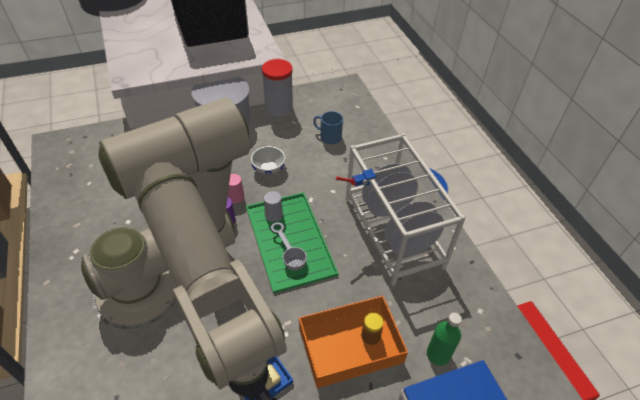

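Top view candidates:
- Strainer: cup (338,243), eye (294,249). There is no other strainer.
- Tumbler: steel at (264,245) in the tray. The look-alikes are pink (221,281) and purple (254,299).
- Peg: red, tip (318,178), on the blue clip (317,147). Other red objects, the lid (50,173) and the box (402,46), are not it.
- Tub (441,222) with the jar (443,200); bowl (190,230).

I choose the steel items in the tray and check them in a close crop.

Run:
```python
from h import *
for n,(r0,r1,c0,c1) in {'top':(120,280,240,400),'side':(150,320,240,410)}.items():
    z=np.load(f'/tmp/{n}.npz');im,d=z['im'],z['d'];m=env.camera_model(n)
    P=cloud(m,d);hsv=cv2.cvtColor(im,cv2.COLOR_RGB2HSV);H,S,V=hsv[...,0],hsv[...,1],hsv[...,2]
    box=np.zeros(H.shape,bool);box[r0:r1,c0:c1]=1
    if n=='side': box[:,:]=0; box[165:300,245:385]=1; 
    # tray
    g=(H>50)&(H<75)&(S>120)&box; q=P[g];print(n,'tray',np.nanmin(q,0).round(3),np.nanmax(q,0).round(3))
    red=((H<6)|(H>174))&(S>150)&(V>80); rb=np.zeros_like(red); 
    if n=='top': rb[150:190,305:330]=1
    else: rb[170:190,325:365]=1
    red&=rb; v,u=np.nonzero(red); q=P[red]; print('peg n',len(v)); 
    i=np.argsort(v if n=='top' else u)
    for k in i[::max(1,len(i)//14)]: print((u[k],v[k]),q[k].round(3))
    x=P; 
    tr=(S<60)&(x[...,0]>.3)&(x[...,2]>.02)&(x[...,2]<.15)
    if n=='top':
        b=np.zeros_like(tr); b[208:270,252:360]=1
        nl,lab,st,ce=cv2.connectedComponentsWithStats((tr&b).astype(np.uint8))
        for k in range(1,nl):
            if st[k,4]>30:
                q=x[lab==k]; print(st[k],ce[k].round(1),'med',np.nanmedian(q,0).round(3),'min',np.nanmin(q,0).round(3),'max',np.nanmax(q,0).round(3))
        o=(H>5)&(H<18)&(S>150);q=P[o&(P[...,2]>.055)&(P[...,2]<.075)&(P[...,1]<-.1)];print('tubrim',np.percentile(q,[1,99],axis=0).round(3))
        y=(H>20)&(H<35)&(S>150);y[:, :430]=0;y[:,456:]=0;y[215:]=0;q=P[y];print('jar',np.nanmedian(q,0).round(3),np.nanmin(q,0).round(3),np.nanmax(q,0).round(3))
        for nm,uv,zz in(('cup',(338,243),.04),('eye',(294,249),.04),('tum',(264,245),.09)):print(nm,onz(m,[uv],zz).round(4))
    c=im[r0:r1,c0:c1];save(n+'c.png',cv2.resize(c,None,fx=3.5,fy=3.5,interpolation=cv2.INTER_CUBIC))
```

```text
top tray [ 0.362 -0.144 -0.004] [0.565 0.198 0.088]
peg n 81
(np.int64(313), np.int64(160)) [0.649 0.01  0.237]
(np.int64(318), np.int64(160)) [ 0.649 -0.002  0.237]
(np.int64(314), np.int64(161)) [0.648 0.008 0.23 ]
(np.int64(319), np.int64(161)) [ 0.649 -0.004  0.229]
(np.int64(315), np.int64(162)) [0.643 0.006 0.246]
(np.int64(315), np.int64(163)) [0.641 0.005 0.244]
(np.int64(316), np.int64(164)) [0.638 0.003 0.245]
(np.int64(318), np.int64(165)) [ 0.635 -0.002  0.25 ]
(np.int64(317), np.int64(167)) [0.629 0.001 0.253]
(np.int64(316), np.int64(169)) [0.624 0.003 0.255]
(np.int64(318), np.int64(170)) [ 0.621 -0.002  0.256]
(np.int64(317), np.int64(172)) [0.616 0.001 0.26 ]
(np.int64(316), np.int64(174)) [0.611 0.003 0.262]
(np.int64(318), np.int64(175)) [ 0.608 -0.001  0.262]
(np.int64(317), np.int64(177)) [0.603 0.001 0.267]
(np.int64(318), np.int64(178)) [ 0.6   -0.001  0.269]
(np.int64(319), np.int64(179)) [ 0.642 -0.011  0.004]
[287 231  63  24 340] [318.9 244.9] med [ 0.443 -0.012  0.039] min [ 0.419 -0.097  0.02 ] max [0.486 0.08  0.046]
[254 235  23  20 351] [265.  244.5] m
[... 497 characters left out ...]
6 -0.002  0.269]
(np.int64(340), np.int64(178)) [0.611 0.002 0.259]
(np.int64(341), np.int64(179)) [ 0.612 -0.002  0.259]
(np.int64(343), np.int64(178)) [0.62  0.001 0.257]
(np.int64(344), np.int64(179)) [ 0.622 -0.001  0.255]
(np.int64(346), np.int64(179)) [ 0.628 -0.002  0.253]
(np.int64(347), np.int64(180)) [ 0.632 -0.     0.247]
(np.int64(349), np.int64(179)) [0.64  0.004 0.243]
(np.int64(350), np.int64(180)) [ 0.641 -0.001  0.244]
(np.int64(351), np.int64(179)) [0.645 0.003 0.243]
(np.int64(351), np.int64(182)) [ 0.644 -0.003  0.237]
(np.int64(352), np.int64(180)) [0.647 0.    0.241]
(np.int64(353), np.int64(181)) [0.651 0.001 0.235]
(np.int64(353), np.int64(184)) [ 0.647 -0.009  0.234]
```

View pics/topc.png

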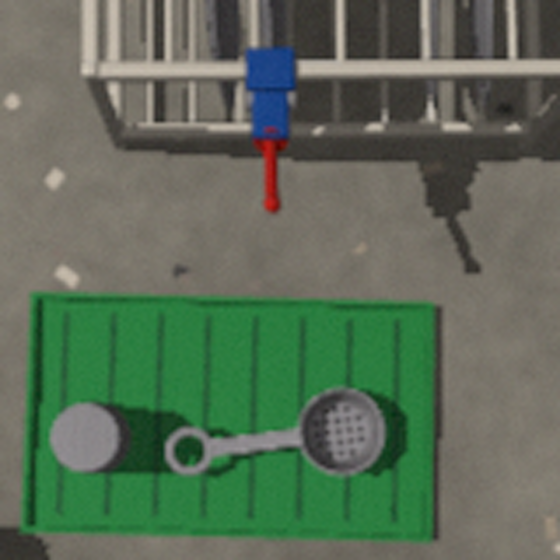

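Crop check: the tray holds the steel tumbler at crop (88,437). The strainer's cup is at (342,432) and its eye at (189,450). The red peg runs from its root (270,145) to its tip (272,207), pointing at the robot. The choice is confirmed, so I'll go above the handle grip point at (0.442, 0.0), with the handle at 98.3°.

Emit:
servo_tool(
  steps=[
    {"tx": 1.5,"ty": 3.6,"yaw": 5,"claw": 5},
    {"tx": 1.5,"ty": 3.6,"yaw": 5,"claw": 5},
    {"tx": 1.5,"ty": 3.6,"yaw": 5,"claw": 5},
    {"tx": 1.5,"ty": 3.6,"yaw": 5,"claw": 5},
    {"tx": 1.5,"ty": 3.6,"yaw": 5,"claw": 5},
    {"tx": 1.5,"ty": 3.6,"yaw": 5,"claw": 5},
    {"tx": 1.5,"ty": 3.6,"yaw": 5,"claw": 5},
    {"tx": 1.5,"ty": 3.6,"yaw": 5,"claw": 5},
    {"tx": 1.5,"ty": 3.6,"yaw": 5,"claw": 5},
    {"tx": 1.5,"ty": 3.6,"yaw": 5,"claw": 5},
    {"tx": 1.5,"ty": 3.6,"yaw": 5,"claw": 5},
    {"tx": 1.5,"ty": 3.6,"yaw": 5,"claw": 5},
    {"tx": 1.5,"ty": 3.6,"yaw": 5,"claw": 5},
    {"tx": 1.8,"ty": 3.2,"yaw": 8.5,"claw": 5},
    {"tx": 0,"ty": 0,"tz": -3,"claw": 5},
    {"tz": -3,"claw": 5},
    {"tz": 0,"claw": 5},
  ],
)

```text
invalid input at $.steps[0]: expected keys tx, ty, tz, yaw, claw
```

Run:
```python
from h import *
s=env.observe();print(s['time_s'],s['position'],s['q'],np.degrees(np.arctan2(s['tool_rot'][1,0],s['tool_rot'][0,0])))
m,im,d=get('wrist');save('w1.png',im)
```

```text
0.1 [ 0.22912535 -0.49974288  0.24978438] [-7.77091946e+01  2.18379275e+01  7.43772947e+01 -2.01074295e-03
  8.38605214e+01 -1.23389332e+01] 24.62994568815196
```

View pics/w1.png

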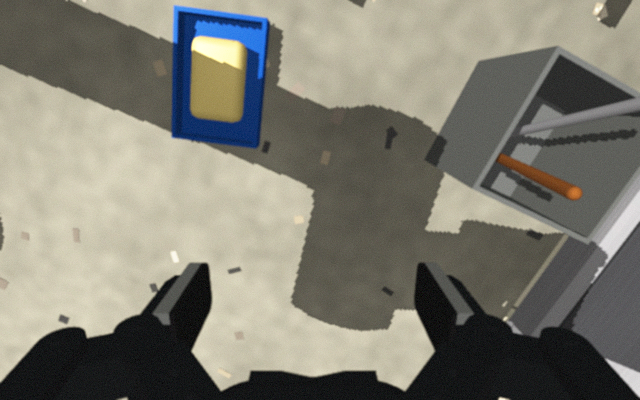

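The call was refused because every row needs all five keys. The wrist picture only shows the start place: soap dish (220,80) and caddy (560,140). I'll resend with full keys.

Emit:
servo_tool(
  steps=[
    {"tx": 1.5,"ty": 3.6,"tz": 0,"yaw": 5,"claw": 5},
    {"tx": 1.5,"ty": 3.6,"tz": 0,"yaw": 5,"claw": 5},
    {"tx": 1.5,"ty": 3.6,"tz": 0,"yaw": 5,"claw": 5},
    {"tx": 1.5,"ty": 3.6,"tz": 0,"yaw": 5,"claw": 5},
    {"tx": 1.5,"ty": 3.6,"tz": 0,"yaw": 5,"claw": 5},
    {"tx": 1.5,"ty": 3.6,"tz": 0,"yaw": 5,"claw": 5},
    {"tx": 1.5,"ty": 3.6,"tz": 0,"yaw": 5,"claw": 5},
    {"tx": 1.5,"ty": 3.6,"tz": 0,"yaw": 5,"claw": 5},
    {"tx": 1.5,"ty": 3.6,"tz": 0,"yaw": 5,"claw": 5},
    {"tx": 1.5,"ty": 3.6,"tz": 0,"yaw": 5,"claw": 5},
    {"tx": 1.5,"ty": 3.6,"tz": 0,"yaw": 5,"claw": 5},
    {"tx": 1.5,"ty": 3.6,"tz": 0,"yaw": 5,"claw": 5},
    {"tx": 1.5,"ty": 3.6,"tz": 0,"yaw": 5,"claw": 5},
    {"tx": 1.8,"ty": 3.2,"tz": 0,"yaw": 8.5,"claw": 5},
    {"tx": 0,"ty": 0,"tz": -3,"yaw": 0,"claw": 5},
    {"tx": 0,"ty": 0,"tz": -3,"yaw": 0,"claw": 5},
    {"tx": 0,"ty": 0,"tz": 0,"yaw": 0,"claw": 5},
    {"tx": 0,"ty": 0,"tz": 0,"yaw": 0,"claw": 5},
  ],
)

```text
time_s: 1.95
position: [0.4423, -0.0001, 0.1909]
tool_rot: [[-0.141, 0.99, -0.0], [0.99, 0.141, 0.0], [0.0, -0.0, -1.0]]
ft_force: [-0.0, -0.1, 0.4]
grip_width: 0.0499
gripper_force: 0.0
```

Run:
```python
from h import *
s=env.observe();print(s['time_s'],s['position'],s['q'],np.degrees(np.arctan2(s['tool_rot'][1,0],s['tool_rot'][0,0])))
m,im,d=get('wrist');save('w2.png',im);P=cloud(m,d)
S=cv2.cvtColor(im,cv2.COLOR_RGB2HSV)[...,1]
k=(S<70)&(P[...,2]>.028)&(P[...,2]<.05)&(P[...,0]>.37)&(P[...,0]<.53)&(P[...,1]<.09)
for y in np.arange(-.1,.09,.01):
    q=P[k&(abs(P[...,1]-y)<.004)]
    if len(q): print(round(y,2),len(q),q.min(0).round(4),q.max(0).round(4))
```

```text
1.95 [ 4.42337712e-01 -9.19760071e-05  1.90882354e-01] [-1.54165757e+01  1.45527748e+01  9.61935790e+01  4.82460921e-05
  6.92726951e+01 -2.35329157e+01] 98.1163216870443
-0.1 12 [ 0.4463 -0.0968  0.0389] [ 0.4589 -0.0961  0.041 ]
-0.09 483 [ 0.4271 -0.094   0.028 ] [ 0.4772 -0.086   0.0419]
-0.08 205 [ 0.4206 -0.084   0.028 ] [ 0.4837 -0.0761  0.0418]
-0.07 141 [ 0.4177 -0.0739  0.028 ] [ 0.4867 -0.0662  0.0419]
-0.06 100 [ 0.4169 -0.0638  0.029 ] [ 0.4874 -0.056   0.0417]
-0.05 79 [ 0.4179 -0.0539  0.0293] [ 0.4867 -0.0461  0.0419]
-0.04 88 [ 0.422  -0.0437  0.0293] [ 0.4821 -0.036   0.0417]
-0.03 248 [ 0.4294 -0.034   0.028 ] [ 0.4741 -0.0261  0.0422]
-0.02 153 [ 0.439  -0.024   0.0385] [ 0.4532 -0.0161  0.0421]
-0.01 161 [ 0.4376 -0.014   0.0388] [ 0.4518 -0.006   0.0423]
-0.0 165 [ 0.4362 -0.004   0.0384] [0.4506 0.004  0.042 ]
0.01 180 [0.4347 0.006  0.0383] [0.4497 0.014  0.0421]
0.02 181 [0.4334 0.016  0.0388] [0.4482 0.024  0.042 ]
0.03 179 [0.4322 0.0261 0.0386] [0.4467 0.0339 0.0421]
0.04 181 [0.4291 0.036  0.0384] [0.4451 0.044  0.0421]
0.05 315 [0.4177 0.0461 0.0372] [0.4527 0.0539 0.0424]
0.06 191 [0.4158 0.056  0.0368] [0.4546 0.0639 0.0425]
0.07 238 [0.4161 0.066  0.0378] [0.4535 0.074  0.0425]
0.08 191 [0.4224 0.076  0.0383] [0.4474 0.0814 0.0423]
```

View pics/w2.png

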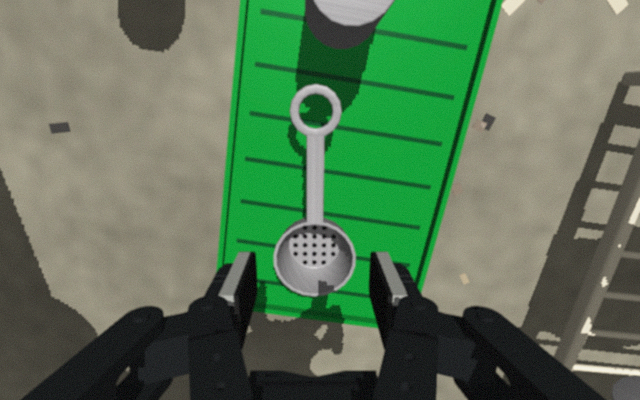

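Wrist view: the handle runs straight along the tool's x, with the eye at (315,110), the cup at (314,258) and the tumbler beyond at (350,5). The grip point is about (0.443, 0.004), so I'll descend, close and lift.

Emit:
servo_tool(
  newtons=25,
  steps=[
    {"tx": 0.05,"ty": 0.4,"tz": -4,"yaw": 0,"claw": 5},
    {"tx": 0,"ty": 0,"tz": -4,"yaw": 0,"claw": 5},
    {"tx": 0,"ty": 0,"tz": -4,"yaw": 0,"claw": 5},
    {"tx": 0,"ty": 0,"tz": -2.3,"yaw": 0,"claw": 5},
    {"tx": 0,"ty": 0,"tz": -1,"yaw": 0,"claw": 5},
    {"tx": 0,"ty": 0,"tz": 0,"yaw": 0,"claw": 5},
    {"tx": 0,"ty": 0,"tz": 0,"yaw": 0,"claw": 0.5},
    {"tx": 0,"ty": 0,"tz": 0,"yaw": 0,"claw": 0.5},
    {"tx": 0,"ty": 0,"tz": 0,"yaw": 0,"claw": 0.5},
    {"tx": 0,"ty": 0,"tz": 0,"yaw": 0,"claw": 0.5},
    {"tx": 0,"ty": 0,"tz": 0,"yaw": 0,"claw": 0.5},
    {"tx": 0,"ty": 0,"tz": 0,"yaw": 0,"claw": 0.5},
  ],
)

```text
time_s: 3.2
position: [0.443, 0.0041, 0.0377]
tool_rot: [[-0.141, 0.99, 0.001], [0.99, 0.141, -0.0], [-0.0, 0.001, -1.0]]
ft_force: [1.2, 4.3, 6.4]
grip_width: 0.0136
gripper_force: 26.4
```

Emit:
servo_tool(
  steps=[
    {"tx": 0,"ty": 0,"tz": 1.5,"yaw": 0,"claw": 0.5},
    {"tx": 0,"ty": 0,"tz": 2.5,"yaw": 0,"claw": 0.5},
    {"tx": 0,"ty": 0,"tz": 2.5,"yaw": 0,"claw": 0.5},
    {"tx": 0,"ty": 0,"tz": 2.5,"yaw": 0,"claw": 0.5},
    {"tx": 0,"ty": 0,"tz": 2.5,"yaw": 0,"claw": 0.5},
    {"tx": 0,"ty": 0,"tz": 2.5,"yaw": -5,"claw": 0.5},
    {"tx": 0,"ty": 0,"tz": 2.5,"yaw": -7,"claw": 0.5},
    {"tx": 0,"ty": 0,"tz": 2.5,"yaw": -7,"claw": 0.5},
    {"tx": 0,"ty": 0,"tz": 2.5,"yaw": -7,"claw": 0.5},
    {"tx": 0,"ty": 0,"tz": 2.5,"yaw": -7,"claw": 0.5},
    {"tx": 1,"ty": 0,"tz": 2.5,"yaw": -7,"claw": 0.5},
    {"tx": 1,"ty": -0.4,"tz": 0,"yaw": -7,"claw": 0.5},
    {"tx": 1,"ty": 0,"tz": 0,"yaw": -7,"claw": 0.5},
    {"tx": 1,"ty": 0,"tz": 0,"yaw": -7,"claw": 0.5},
    {"tx": 1,"ty": 0,"tz": 0,"yaw": -7,"claw": 0.5},
    {"tx": 1,"ty": 0,"tz": 0,"yaw": -7,"claw": 0.5},
    {"tx": 1,"ty": 0,"tz": 0,"yaw": -7,"claw": 0.5},
    {"tx": 1,"ty": 0,"tz": 0,"yaw": -7,"claw": 0.5},
    {"tx": 1,"ty": 0,"tz": 0,"yaw": -7,"claw": 0.5},
    {"tx": 0,"ty": 0,"tz": 0,"yaw": -2,"claw": 0.5},
  ],
)

```text
time_s: 5.2
position: [0.5332, -0.0001, 0.3014]
tool_rot: [[1.0, -0.002, -0.002], [-0.002, -1.0, 0.0], [-0.002, -0.0, -1.0]]
ft_force: [0.4, -1.0, -1.0]
grip_width: 0.0133
gripper_force: 25.7
```

Run:
```python
from h import *
s=env.observe();print(s['time_s'],s['position'],s['q'],np.degrees(np.arctan2(s['tool_rot'][1,0],s['tool_rot'][0,0])),s['grip_width'])
m,im,d=get('side');P=cloud(m,d)
m2,w,d2=get('wrist');Q=cloud(m2,d2)
save('a3.png',np.hstack([cv2.resize(im[110:250,260:420],(457,400),interpolation=cv2.INTER_CUBIC),w[:,150:490]]))
S=cv2.cvtColor(w,cv2.COLOR_RGB2HSV)[...,1]
for A,im_ in((Q,w),(P,im)):
    S=cv2.cvtColor(im_,cv2.COLOR_RGB2HSV)[...,1]
    k=(S<70)&(A[...,2]>.27)&(A[...,2]<.34)&(abs(A[...,1])<.03)&(A[...,0]>.55)&(A[...,0]<.65)
    for x in np.arange(.56,.64,.008):
        q=A[k&(abs(A[...,0]-x)<.004)]
        if len(q): print(round(x,3),len(q),q.min(0).round(3),q.max(0).round(3))
    h=cv2.cvtColor(im_,cv2.COLOR_RGB2HSV); r=((h[...,0]<6)|(h[...,0]>174))&(h[...,1]>150)&(A[...,2]>.22)&(abs(A[...,1])<.02)&(A[...,0]<.66)
    q=A[r]; print('peg',len(q),q.min(0).round(3) if len(q) else 0,q.max(0).round(3) if len(q) else 0)
```

```text
5.2 [ 5.33215940e-01 -1.34101779e-04  3.01410437e-01] [-1.27377438e+01  1.83238152e+01  7.11959568e+01 -1.50543334e-02
  9.05728282e+01  7.73681111e+01] -0.1059887244658308 0.013275420934993589
0.56 726 [ 0.556 -0.007  0.302] [0.564 0.007 0.305]
0.568 777 [ 0.564 -0.006  0.302] [0.572 0.007 0.305]
0.576 1301 [ 0.572 -0.016  0.3  ] [0.58  0.016 0.305]
0.584 990 [ 0.58  -0.019  0.3  ] [0.588 0.019 0.305]
0.592 920 [ 0.588 -0.02   0.301] [0.596 0.02  0.306]
0.6 1235 [ 0.596 -0.019  0.301] [0.604 0.019 0.306]
0.608 1212 [ 0.604 -0.014  0.3  ] [0.611 0.015 0.306]
peg 2331 [ 0.529 -0.018  0.226] [0.651 0.019 0.367]
0.56 1 [ 0.561 -0.008  0.3  ] [ 0.561 -0.008  0.3  ]
0.568 8 [ 0.564 -0.009  0.3  ] [ 0.572 -0.003  0.308]
0.576 18 [ 0.572 -0.017  0.3  ] [0.58  0.013 0.309]
0.584 15 [ 0.58  -0.019  0.3  ] [0.587 0.019 0.308]
0.592 14 [ 0.588 -0.02   0.301] [0.596 0.018 0.308]
0.6 20 [ 0.596 -0.019  0.296] [0.604 0.019 0.308]
0.608 15 [ 0.604 -0.014  0.299] [0.609 0.012 0.309]
peg 47 [ 0.598 -0.011  0.231] [0.651 0.005 0.272]
```

View pics/a3.png

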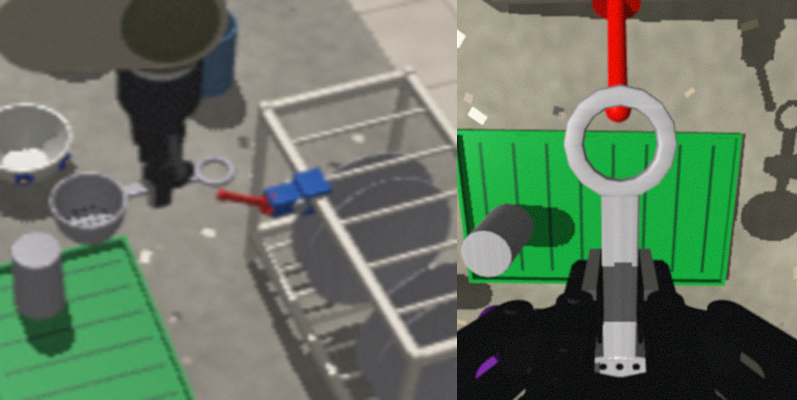

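The picture shows the strainer level in the gripper: eye (213,170) above the peg tip (217,195) in the side half, and eye centred on the peg in the wrist half. I'll lower the eye over the ball, then press down so the peg tilts the strainer cup-down within the grip.

Emit:
servo_tool(
  newtons=20,
  steps=[
    {"tx": 0.7,"ty": 0,"tz": 0,"yaw": 0,"claw": 0.5},
    {"tx": 0.7,"ty": 0,"tz": 0,"yaw": 0,"claw": 0.5},
    {"tx": 0,"ty": 0,"tz": -1.2,"yaw": 0,"claw": 0.5},
    {"tx": 0,"ty": 0,"tz": -1.2,"yaw": 0,"claw": 0.5},
    {"tx": 0,"ty": 0,"tz": -0.8,"yaw": 0,"claw": 0.5},
    {"tx": 0,"ty": 0,"tz": -0.5,"yaw": 0,"claw": 0.5},
    {"tx": 0,"ty": 0,"tz": -0.4,"yaw": 0,"claw": 0.5},
    {"tx": 0,"ty": 0,"tz": -0.4,"yaw": 0,"claw": 0.5},
    {"tx": 0,"ty": 0,"tz": 0,"yaw": 0,"claw": 0.5},
  ],
)

```text
time_s: 6.2
position: [0.547, -0.0, 0.2574]
tool_rot: [[1.0, 0.002, 0.001], [0.002, -1.0, -0.0], [0.001, 0.0, -1.0]]
ft_force: [0.7, -0.2, 0.2]
grip_width: 0.0133
gripper_force: 25.9
```

Emit:
servo_tool(
  newtons=20,
  steps=[
    {"tx": 0,"ty": 0,"tz": -0.4,"yaw": 0,"claw": 0.5},
    {"tx": 0,"ty": 0,"tz": -0.4,"yaw": 0,"claw": 0.5},
    {"tx": 0,"ty": 0,"tz": -0.4,"yaw": 0,"claw": 0.5},
    {"tx": 0.1,"ty": 0,"tz": -0.4,"yaw": 0,"claw": 0.5},
    {"tx": 0.1,"ty": 0,"tz": -0.4,"yaw": 0,"claw": 0.5},
    {"tx": 0,"ty": 0,"tz": 0,"yaw": 0,"claw": 0.5},
  ],
)

```text
time_s: 6.8
position: [0.5487, 0.0, 0.2367]
tool_rot: [[1.0, 0.002, -0.001], [0.002, -1.0, 0.0], [-0.001, -0.0, -1.0]]
ft_force: [1.9, -1.2, 1.7]
grip_width: 0.0131
gripper_force: 26.8
```

Run:
```python
from h import *
m,im,d=get('side')
m2,w,d2=get('wrist');A=cloud(m2,d2)
save('a4.png',np.hstack([cv2.resize(im[110:250,260:420],(457,400),interpolation=cv2.INTER_CUBIC),w[:,150:490]]))
S=cv2.cvtColor(w,cv2.COLOR_RGB2HSV)[...,1]
k=(S<70)&(A[...,2]>.2)&(A[...,2]<.34)&(abs(A[...,1])<.025)&(A[...,0]>.56)&(A[...,0]<.65)
for x in np.arange(.56,.64,.008):
    q=A[k&(abs(A[...,0]-x)<.004)]
    if len(q): print(round(x,3),len(q),q.min(0).round(3),q.max(0).round(3))
```

```text
0.56 2547 [ 0.56  -0.021  0.224] [0.564 0.021 0.304]
0.568 5289 [ 0.564 -0.02   0.243] [0.572 0.021 0.308]
0.576 712 [ 0.572 -0.006  0.246] [0.58  0.008 0.251]
0.584 813 [ 0.58  -0.007  0.249] [0.588 0.008 0.253]
0.592 1525 [ 0.588 -0.016  0.25 ] [0.596 0.017 0.256]
0.6 1205 [ 0.596 -0.019  0.251] [0.604 0.02  0.259]
0.608 1239 [ 0.604 -0.019  0.255] [0.612 0.02  0.262]
0.616 2259 [ 0.612 -0.018  0.255] [0.62  0.019 0.265]
0.624 958 [ 0.62  -0.011  0.252] [0.624 0.013 0.266]
```

View pics/a4.png

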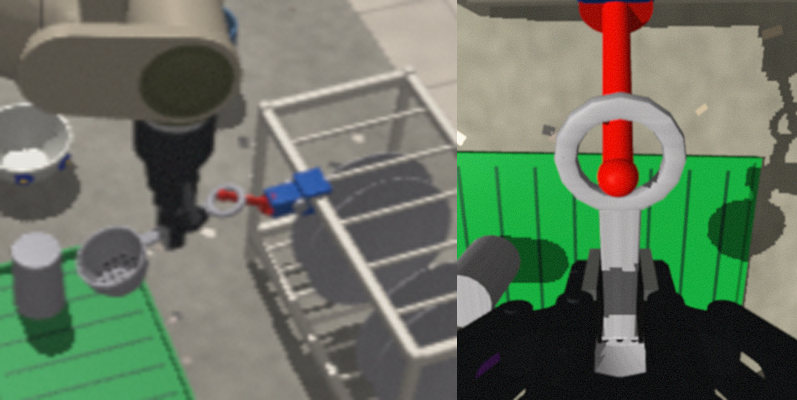

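Ball at (617,178) is through the eye, and the strainer is tilted about 20° with its cup down. I'll slide it along the peg towards the root.

Emit:
servo_tool(
  newtons=20,
  steps=[
    {"tx": 0.2,"ty": 0,"tz": -0.2,"yaw": 0,"claw": 0.5},
    {"tx": 0.25,"ty": 0,"tz": -0.2,"yaw": 0,"claw": 0.5},
    {"tx": 0.25,"ty": 0,"tz": -0.2,"yaw": 0,"claw": 0.5},
    {"tx": 0.25,"ty": 0,"tz": -0.2,"yaw": 0,"claw": 0.5},
    {"tx": 0.25,"ty": 0,"tz": -0.2,"yaw": 0,"claw": 0.5},
    {"tx": 0.25,"ty": 0,"tz": -0.15,"yaw": 0,"claw": 0.5},
    {"tx": 0.25,"ty": 0,"tz": -0.1,"yaw": 0,"claw": 0.5},
    {"tx": 0.25,"ty": 0,"tz": -0.1,"yaw": 0,"claw": 0.5},
    {"tx": 0,"ty": 0,"tz": 0,"yaw": 0,"claw": 0.5},
  ],
)

```text
time_s: 7.8
position: [0.5685, 0.0, 0.2235]
tool_rot: [[1.0, 0.002, 0.0], [0.002, -1.0, 0.0], [0.0, -0.0, -1.0]]
ft_force: [2.0, -0.2, 0.1]
grip_width: 0.0135
gripper_force: 26.8
```

Run:
```python
from h import *
m2,w,d2=get('wrist');A=cloud(m2,d2)
m,im,d=get('side')
save('a5.png',np.hstack([cv2.resize(im[110:250,260:420],(457,400),interpolation=cv2.INTER_CUBIC),w[:,150:490]]))
S=cv2.cvtColor(w,cv2.COLOR_RGB2HSV)[...,1]
k=(S<70)&(A[...,2]>.2)&(A[...,2]<.34)&(abs(A[...,1])<.025)&(A[...,0]>.58)&(A[...,0]<.66)
for x in np.arange(.584,.66,.008):
    q=A[k&(abs(A[...,0]-x)<.004)]
    if len(q): print(round(x,3),len(q),q.min(0).round(3),q.max(0).round(3))
```

```text
0.584 6977 [ 0.58  -0.02   0.211] [0.587 0.021 0.294]
0.592 58 [ 0.59  -0.006  0.233] [ 0.596 -0.004  0.237]
0.6 120 [ 0.596 -0.006  0.236] [0.604 0.008 0.24 ]
0.608 540 [ 0.604 -0.013  0.238] [0.612 0.015 0.262]
0.616 1411 [ 0.612 -0.018  0.239] [0.62  0.019 0.258]
0.624 1218 [ 0.62  -0.019  0.241] [0.628 0.021 0.25 ]
0.632 1701 [ 0.628 -0.018  0.245] [0.636 0.019 0.253]
0.64 2206 [ 0.636 -0.015  0.241] [0.643 0.016 0.255]
0.648 6 [ 0.644 -0.007  0.226] [0.652 0.014 0.242]
0.656 27 [ 0.652 -0.011  0.236] [0.658 0.015 0.243]
```

View pics/a5.png

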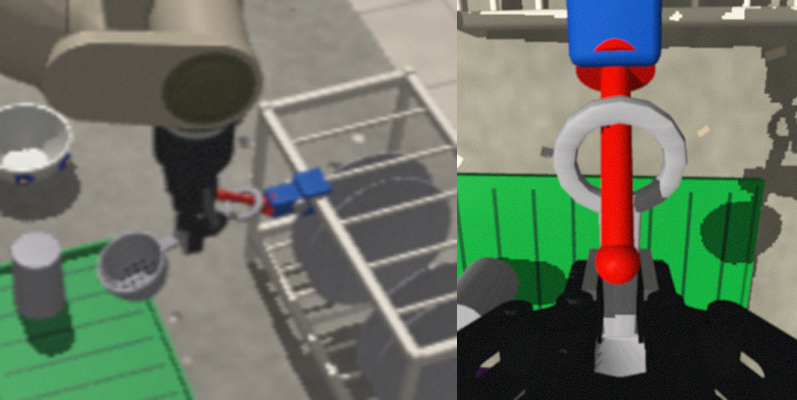

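The eye sits mid-peg: ring at (617,155), ball at (617,262). I'll lower a touch for more tilt, then loosen gradually.

Emit:
servo_tool(
  newtons=20,
  steps=[
    {"tx": 0,"ty": 0,"tz": -0.3,"yaw": 0,"claw": 0.5},
    {"tx": 0,"ty": 0,"tz": -0.2,"yaw": 0,"claw": 0.5},
    {"tx": 0,"ty": 0,"tz": 0,"yaw": 0,"claw": 1.3},
    {"tx": 0,"ty": 0,"tz": 0,"yaw": 0,"claw": 1.33},
    {"tx": 0,"ty": 0,"tz": 0,"yaw": 0,"claw": 1.36},
    {"tx": 0,"ty": 0,"tz": 0,"yaw": 0,"claw": 1.38},
    {"tx": 0,"ty": 0,"tz": 0,"yaw": 0,"claw": 1.4},
    {"tx": 0,"ty": 0,"tz": 0,"yaw": 0,"claw": 1.42},
    {"tx": 0,"ty": 0,"tz": 0,"yaw": 0,"claw": 1.44},
    {"tx": 0,"ty": 0,"tz": 0,"yaw": 0,"claw": 1.46},
    {"tx": 0,"ty": 0,"tz": 0,"yaw": 0,"claw": 1.5},
    {"tx": 0,"ty": 0,"tz": 0,"yaw": 0,"claw": 1.6},
    {"tx": 0,"ty": 0,"tz": 0,"yaw": 0,"claw": 1.8},
    {"tx": 0,"ty": 0,"tz": 0,"yaw": 0,"claw": 2},
    {"tx": 0,"ty": 0,"tz": 0,"yaw": 0,"claw": 2},
  ],
)

```text
time_s: 9.4
position: [0.5682, 0.0001, 0.2188]
tool_rot: [[1.0, 0.002, 0.0], [0.002, -1.0, 0.0], [0.0, -0.0, -1.0]]
ft_force: [0.5, 0.5, 0.2]
grip_width: 0.02
gripper_force: 0.0
```

Run:
```python
from h import *
m2,w,d2=get('wrist')
m,im,d=get('side')
save('a6.png',np.hstack([cv2.resize(im[110:250,260:420],(457,400),interpolation=cv2.INTER_CUBIC),w[:,150:490]]))
```

```text
(no output)
```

View pics/a6.png

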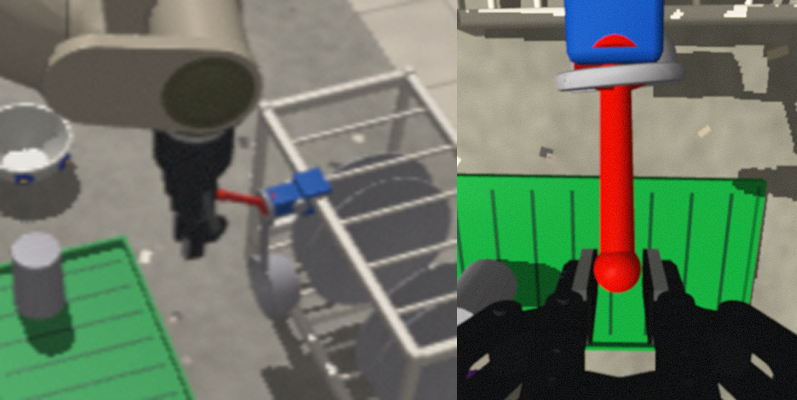

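The strainer hangs on the peg against the collar, with the eye at (620,75) in the wrist half and the cup down at (275,285) in the side half. Now I'll back off and move over the tumbler.

Emit:
servo_tool(
  newtons=30,
  steps=[
    {"tx": -1,"ty": 0,"tz": 0,"yaw": 0,"claw": 2},
    {"tx": -2,"ty": 0,"tz": 0,"yaw": 0,"claw": 2},
    {"tx": -2.5,"ty": 0,"tz": 0,"yaw": 0,"claw": 8},
    {"tx": -2.5,"ty": 2,"tz": 0,"yaw": 0,"claw": 8},
    {"tx": -2.3,"ty": 3,"tz": 0,"yaw": 0,"claw": 8},
    {"tx": -2,"ty": 3,"tz": 0,"yaw": 0,"claw": 8},
    {"tx": 0,"ty": 3,"tz": 0,"yaw": 0,"claw": 8},
    {"tx": 0,"ty": 2.9,"tz": 0,"yaw": 0,"claw": 8},
    {"tx": 0,"ty": 0,"tz": 0,"yaw": 0,"claw": 8},
    {"tx": 0,"ty": 0,"tz": 0,"yaw": 0,"claw": 8},
  ],
)

```text
time_s: 10.5
position: [0.4446, 0.1392, 0.2188]
tool_rot: [[1.0, 0.003, -0.0], [0.003, -1.0, -0.0], [-0.0, 0.0, -1.0]]
ft_force: [0.5, 0.2, -0.2]
grip_width: 0.08
gripper_force: 0.0
```

Run:
```python
from h import *
s=env.observe();print(s['time_s'],s['position'],s['grip_width'])
m,w,d=get('wrist');A=cloud(m,d)
k=(A[...,2]>.082)&(A[...,2]<.098)&(A[...,0]>.4)&(abs(A[...,1]-.14)<.05)&(cv2.cvtColor(w,cv2.COLOR_RGB2HSV)[...,1]<70)
q=A[k];print(len(q),q.min(0),q.max(0),np.percentile(q,[1,99],axis=0).mean(0))
m,im,d=get('top');P=cloud(m,d);h=cv2.cvtColor(im,cv2.COLOR_RGB2HSV)
o=(h[...,0]>5)&(h[...,0]<18)&(h[...,1]>150)&(P[...,1]<-.2)&(P[...,1]>-.5)
q=P[o&(P[...,2]>.058)&(P[...,2]<.072)];print('rim',q.min(0),q.max(0));q=P[o&(P[...,2]<.012)];print('floor',np.percentile(q,[2,98],axis=0))
```

```text
10.5 [0.44457136 0.13916583 0.2188418 ] 0.07998488683017493
3925 [0.4191104 0.1152834 0.0820366] [0.47274397 0.16875334 0.09300863] [0.44660067 0.14206249 0.08827325]
rim [ 0.39174071 -0.4470225   0.0580334 ] [ 0.63609857 -0.26825363  0.07107778]
floor [[ 4.00765846e-01 -4.41021442e-01 -5.47053873e-04]
 [ 6.28003134e-01 -2.79501706e-01  1.01700697e-02]]
```

Emit:
servo_tool(
  newtons=30,
  steps=[
    {"tx": 0.15,"ty": 0.25,"tz": -4,"yaw": 0,"claw": 8},
    {"tx": 0,"ty": 0,"tz": -4,"yaw": 0,"claw": 8},
    {"tx": 0,"ty": 0,"tz": -3,"yaw": 0,"claw": 8},
    {"tx": 0,"ty": 0,"tz": -2.4,"yaw": 0,"claw": 8},
    {"tx": 0,"ty": 0,"tz": -2,"yaw": 0,"claw": 8},
    {"tx": 0,"ty": 0,"tz": 0,"yaw": 0,"claw": 7},
    {"tx": 0,"ty": 0,"tz": 0,"yaw": 0,"claw": 4.5},
    {"tx": 0,"ty": 0,"tz": 0,"yaw": 0,"claw": 4.5},
    {"tx": 0,"ty": 0,"tz": 0,"yaw": 0,"claw": 4.5},
    {"tx": 0,"ty": 0,"tz": 0,"yaw": 0,"claw": 4.5},
    {"tx": 0,"ty": 0,"tz": 0,"yaw": 0,"claw": 4.5},
  ],
)

```text
time_s: 11.7
position: [0.4472, 0.1415, 0.0657]
tool_rot: [[1.0, 0.002, 0.002], [0.002, -1.0, -0.0], [0.002, 0.0, -1.0]]
ft_force: [-0.8, -1.3, 7.3]
grip_width: 0.055
gripper_force: 33.1
```

Emit:
servo_tool(
  steps=[
    {"tx": 0,"ty": 0,"tz": 2,"yaw": 0,"claw": 4.5},
    {"tx": 0,"ty": 0,"tz": 4,"yaw": 0,"claw": 4.5},
    {"tx": 0,"ty": 0,"tz": 4,"yaw": 0,"claw": 4.5},
    {"tx": 0,"ty": -1,"tz": 4,"yaw": 0,"claw": 4.5},
    {"tx": 0,"ty": -3,"tz": 0,"yaw": 0,"claw": 4.5},
    {"tx": 0,"ty": -3.5,"tz": 0,"yaw": 0,"claw": 4.5},
    {"tx": 0,"ty": -3.5,"tz": 0,"yaw": 0,"claw": 4.5},
    {"tx": 0,"ty": -3.5,"tz": 0,"yaw": 0,"claw": 4.5},
    {"tx": 0,"ty": -3.5,"tz": 0,"yaw": 0,"claw": 4.5},
    {"tx": 0,"ty": -3.5,"tz": 0,"yaw": 0,"claw": 4.5},
    {"tx": 0,"ty": -3.5,"tz": 0,"yaw": 0,"claw": 4.5},
    {"tx": 0,"ty": -3.5,"tz": 0,"yaw": 0,"claw": 4.5},
    {"tx": 0,"ty": -3.5,"tz": 0,"yaw": 0,"claw": 4.5},
    {"tx": 0.2,"ty": -3.5,"tz": 0,"yaw": 0,"claw": 4.5},
    {"tx": 0.2,"ty": -3.5,"tz": 0,"yaw": 0,"claw": 4.5},
    {"tx": 0.2,"ty": -3.5,"tz": 0,"yaw": 0,"claw": 4.5},
    {"tx": 0.2,"ty": -3.5,"tz": 0,"yaw": 0,"claw": 4.5},
    {"tx": 0.2,"ty": -3,"tz": 0,"yaw": 0,"claw": 4.5},
    {"tx": 0,"ty": -1,"tz": 0,"yaw": 0,"claw": 4.5},
    {"tx": 0,"ty": 0,"tz": 0,"yaw": 0,"claw": 4.5},
  ],
)

```text
time_s: 13.7
position: [0.4564, -0.359, 0.2044]
tool_rot: [[1.0, 0.001, -0.0], [0.001, -1.0, 0.001], [-0.0, -0.001, -1.0]]
ft_force: [-0.3, 0.4, -1.0]
grip_width: 0.0547
gripper_force: 32.3
```

Emit:
servo_tool(
  steps=[
    {"tx": 0,"ty": 0,"tz": -3,"yaw": 0,"claw": 4.5},
    {"tx": 0,"ty": 0,"tz": -3.5,"yaw": 0,"claw": 4.5},
    {"tx": 0,"ty": 0,"tz": -3.5,"yaw": 0,"claw": 4.5},
    {"tx": 0,"ty": 0,"tz": -2.5,"yaw": 0,"claw": 4.5},
    {"tx": 0,"ty": 0,"tz": -0.8,"yaw": 0,"claw": 4.5},
    {"tx": 0,"ty": 0,"tz": -0.3,"yaw": 0,"claw": 4.5},
    {"tx": 0,"ty": 0,"tz": -0.2,"yaw": 0,"claw": 4.5},
    {"tx": 0,"ty": 0,"tz": 0,"yaw": 0,"claw": 4.5},
  ],
)

```text
time_s: 14.5
position: [0.4571, -0.3586, 0.0679]
tool_rot: [[1.0, 0.002, 0.001], [0.002, -1.0, -0.001], [0.001, 0.001, -1.0]]
ft_force: [-1.1, -0.1, -0.7]
grip_width: 0.055
gripper_force: 32.3
```

Emit:
servo_tool(
  steps=[
    {"tx": 0,"ty": 0,"tz": -0.1,"yaw": 0,"claw": 4.5},
    {"tx": 0,"ty": 0,"tz": -0.1,"yaw": 0,"claw": 4.5},
    {"tx": 0,"ty": 0,"tz": -0.1,"yaw": 0,"claw": 4.5},
    {"tx": 0,"ty": 0,"tz": 0,"yaw": 0,"claw": 4.5},
  ],
)

```text
time_s: 14.9
position: [0.4568, -0.3586, 0.0647]
tool_rot: [[1.0, 0.002, 0.001], [0.002, -1.0, -0.001], [0.001, 0.001, -1.0]]
ft_force: [-0.6, 1.3, 5.6]
grip_width: 0.055
gripper_force: 33.0
```

Contact with the floor (5.6 N). Release, go up, and check.

Emit:
servo_tool(
  steps=[
    {"tx": 0,"ty": 0,"tz": 0,"yaw": 0,"claw": 6},
    {"tx": 0,"ty": 0,"tz": 0,"yaw": 0,"claw": 7.5},
    {"tx": 0,"ty": 0,"tz": 0,"yaw": 0,"claw": 7.5},
    {"tx": 0,"ty": 0,"tz": 0,"yaw": 0,"claw": 7.5},
    {"tx": 0,"ty": 0,"tz": 2,"yaw": 0,"claw": 7.5},
    {"tx": 0,"ty": 0,"tz": 4,"yaw": 0,"claw": 7.5},
    {"tx": 0,"ty": 0,"tz": 4,"yaw": 0,"claw": 7.5},
    {"tx": 0,"ty": 0,"tz": 4,"yaw": 0,"claw": 7.5},
    {"tx": -2,"ty": 0,"tz": 4,"yaw": 0,"claw": 7.5},
    {"tx": -4,"ty": 0,"tz": 0,"yaw": 0,"claw": 7.5},
    {"tx": -4,"ty": 0,"tz": 0,"yaw": 0,"claw": 7.5},
    {"tx": 0,"ty": 0,"tz": 0,"yaw": 0,"claw": 7.5},
  ],
)

```text
time_s: 16.1
position: [0.3536, -0.3581, 0.2443]
tool_rot: [[1.0, -0.001, -0.001], [-0.001, -1.0, 0.0], [-0.001, -0.0, -1.0]]
ft_force: [-0.1, -0.2, 0.5]
grip_width: 0.0751
gripper_force: 0.0
```

Run:
```python
from h import *
m,t,d=get('top');m2,s,d2=get('side')
save('f.png',np.hstack([cv2.resize(t[120:280,240:490],(400,256),interpolation=cv2.INTER_CUBIC),cv2.resize(s[140:396,290:470],(180,256))]).repeat(1,0)[:, :580] if 0 else np.hstack([cv2.resize(t[120:280,240:490],(469,300)),cv2.resize(s[140:396,290:480],(223,300))]))
```

```text
(no output)
```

View pics/f.png

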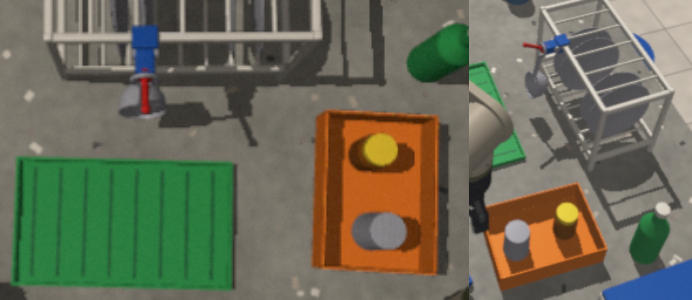

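The final view shows an empty tray and the tumbler (385,230) upright beside the jar (380,150). The strainer is on the peg with its cup at (142,98). I'll check that it has stopped swinging.

```bash
cat > c.py <<'E'
from h import *
m,t,d=get('top');P=cloud(m,d);h=cv2.cvtColor(t,cv2.COLOR_RGB2HSV)
k=(P[...,0]>.58)&(P[...,0]<.69)&(abs(P[...,1])<.06)&(P[...,2]>.05)&(P[...,2]<.235)&(h[...,1]<70)
q=P[k];print(env.observe()['time_s'],len(q),q.min(0).round(3),q.max(0).round(3),np.median(q,0).round(4))
E
python3 c.py
```

```text
16.25 355 [ 0.62  -0.033  0.068] [0.662 0.036 0.235] [0.637  0.0087 0.1244]
```

Emit:
servo_tool(
  steps=[
    {"tx": 0,"ty": 0,"tz": 0,"yaw": 0,"claw": 7.5},
    {"tx": 0,"ty": 0,"tz": 0,"yaw": 0,"claw": 7.5},
    {"tx": 0,"ty": 0,"tz": 0,"yaw": 0,"claw": 7.5},
    {"tx": 0,"ty": 0,"tz": 0,"yaw": 0,"claw": 7.5},
    {"tx": 0,"ty": 0,"tz": 0,"yaw": 0,"claw": 7.5},
    {"tx": 0,"ty": 0,"tz": 0,"yaw": 0,"claw": 7.5},
    {"tx": 0,"ty": 0,"tz": 0,"yaw": 0,"claw": 7.5},
    {"tx": 0,"ty": 0,"tz": 0,"yaw": 0,"claw": 7.5},
    {"tx": 0,"ty": 0,"tz": 0,"yaw": 0,"claw": 7.5},
    {"tx": 0,"ty": 0,"tz": 0,"yaw": 0,"claw": 7.5},
  ],
)

```text
time_s: 17.25
position: [0.3567, -0.3585, 0.2438]
tool_rot: [[1.0, 0.002, -0.0], [0.002, -1.0, 0.0], [-0.0, -0.0, -1.0]]
ft_force: [-0.3, -0.6, 0.4]
grip_width: 0.0745
gripper_force: 0.0
```

```bash
python3 c.py; python3 c.py; python3 c.py;python3 c.py
```

```text
17.3 358 [ 0.621 -0.033  0.069] [0.662 0.036 0.235] [0.6369 0.0087 0.1248]
17.35 353 [ 0.621 -0.033  0.069] [0.661 0.036 0.235] [0.6371 0.0088 0.1238]
17.4 354 [ 0.621 -0.033  0.069] [0.662 0.036 0.235] [0.6367 0.0088 0.1239]
17.45 351 [ 0.62  -0.033  0.068] [0.661 0.036 0.235] [0.637  0.0087 0.124 ]
```

Everything is still, and the cup hangs between x = 0.62 and 0.66 m, clear of the rack front at about 0.69 m. Handing in.

```bash
python3 -c "
from rig import env
print(env.close_job())"
```

```text
the job is handed in; nothing more can be done
None
```

The strainer hangs by its eye on the red peg with its cup down and clear of the rack, and the tumbler stands mouth-down on the tub floor beside the jar; handed in at about 17.5 s, with no verdict returned.

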